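Put the corner guard away in its push-latch drawer

TASK

Press the blue push-latch drawer to spring it open, nest the loose aluminium corner guard squarely over the one stored in it (edge on edge, ends flush), and push the drawer home so that it latches. The white drawer was left standing open: leave both drawers latched shut. Do not push the other things on the bench about.

Things in the scene. Friction and masses are not known exactly. Their poses are not given: they have to be found in the camera images.
- blue_unit_front (a point): Centre of the flat outer face of the BLUE drawer front, 34 mm above the bench; moves with the drawer. The front is 144 wide, 13 thick, spans 9 to 59 mm above the bench, no handle, a round steel push mark. Its y axis runs across the front, z up; the drawer opens along its -x, towards the robot. Latched, it stands 14 mm out of its housing.
- blue_unit_drawer (a joint): m. 0 (to 0.001) latched shut, 0.110 fully open, -0.0115 at the inner stop. A 2.5 N spring drives it open. Starts latched. Each press to the stop and release swaps the state: from latched, press 11.5 mm in and let go: it runs fully open by itself in 2 s; from open, push 121.5 mm in to the stop and let go: it comes back 11 mm and stays at 0. Moving it takes 3 to 5 N; 10 to 15 N holds it at the stop.
- blue_unit_rest (a point): Where the loose guard's centre lies once nested (zero offset), in the blue drawer, 63 mm behind its outer face, 33 mm above the bench; moves with the drawer, axes as the front. A stored guard of the same section is fixed there edge up along y, top 41 mm above the bench (nested guard: 47). Drawer inside 134 (y) x 99 (x), floor at 13, side walls 40 mm high.
- blue_unit: Fixed grey housing of the blue drawer, 162 wide (y), 172 deep, 68 high. Origin on the bench under the middle of its front opening, x axis pointing into the housing.
- white_unit_front (a point): Centre of the flat outer face of the WHITE drawer front of a second, equal unit, 34 mm above the bench; moves with the drawer. Sizes and axes as for the blue front. This drawer is empty and starts open.
- white_unit_drawer (a joint): As for the blue drawer: same latch, spring, travel and values. Starts open at 0.110.
- white_unit: Fixed grey housing of the white drawer, same size, origin and axes as the blue one's.
- guard_center (a point): Centre, half-way up (14 mm above its foot), of the loose corner guard: bright aluminium 90-degree angle section, legs 36 wide and 4 thick, 56 long along its y axis, 45 g. It stands like a roof on its leg tips, edge up, 51 wide (x), 28 tall. Take it by its two flat ends, 56 mm apart along y. Either way round will do.
- red_cap: Bystander: loose red screw cap, 63 mm across, 24 tall, lying on the bench. Origin at the centre of its underside, z up.
- sample_bottle: Bystander: white sample bottle with white cap, 54 mm across, 103 tall, standing. Origin at the centre of its underside, z up.
- valve: Bystander: small black in-line stopcock with red lever, 90 long along its y axis, 24 wide, 32 tall, lying on the bench. Origin at the centre of its underside, z up.
- tape_roll: Bystander: roll of tan tape, 100 mm across, 25 tall, lying flat. Origin at the centre of its underside, z up.
- wide_bottle: Bystander: white wide-mouth bottle with red cap, 78 mm across, 150 tall, standing. Origin at the centre of its underside, z up.
- slide_box: Bystander: flat cream carton 65 x 100 x 18 mm lying on top of the white-fronted unit. Origin at the centre of its underside, z up.

How it is judged:
By the outcome, as a careful person would: the job done as asked, in the order asked, and still so for the second after the job is handed in, with the robot touching nothing.
It also fails if it takes over 72 s, if anything falls off the work surface, if the arm or the gripper's body presses on something with over 40 N, if the wrist force passes 120 N, or if a joint passes its speed limit or range.

ROBOT

A 6-joint arm with a two-finger parallel gripper is mounted at the origin on a cart in front of the work surface, level with it; the furniture and walls round the work are solid. World frame = base frame: x ahead of the robot, y to its left, z up, the work surface at z = 0. Lengths are in m, angles in rad, forces in N, time in s.
With the tool pointing down it reaches from about 0.35 to 0.975 m from the base axis. Payload 4.9 kg.
Tool frame: the origin (TCP) lies between the finger pads; the fingertips stand 22 mm ahead of it and the grasp point (between the pads) lies 3 mm ahead of it; z points along the fingers, y is the line along which they close (so a half turn about z gives the same grasp; the last joint's range is limited). The gripper opens to 85 mm and grips with 20 to 120 N. Pads are 22 mm wide; open, the fingers measure 114 mm over their backs; the gripper's body (76 mm by 85 mm) begins 54 mm behind the grasp point. The pads swing forward as they close: fully open they stand 13 mm farther back than shut.
Start: joints at [1.223, 0.053, 1.613, -0, 1.476, -0.119], TCP at [0.142, 0.609, 0.253] pointing down, gripper open.
Joint ranges: [-3.01, 3.01], [-1.01, 2.22], [0.06, 2.58], [-1.02, 4.17], [0.09, 2.62], [-3.14, 3.14]. Speed limits (rad/s): [2.57, 2.57, 3.14, 3.14, 3.14, 3.14].

INTERFACE

Orientations are given as a unit quaternion [w, x, y, z].
In Python, from plant import state, grab_frame, get_calibration, job_done, recognise, regions_of gives the robot as it stands.
- The arm moves only by the tool apply_moves, never from a script. Its argument "targets" is a list of rows, each an object with "translation": the shift along the tool's x, y, z normalised to -1 to 1, where 1 is 100 mm, a list of three; "twist": the turn about the tool's z normalised to -1 to 1, where 1 is 0.1 rad; "hand": the opening, from 0 (shut) to 1 (fully open). A call has 1 to 8 rows; each row shifts and turns the commanded pose from where the row before left it, along the tool's axes as they then stand; what a row does not reach is not made up. A row lasts 1/10 s, in which the tool goes at most 50 mm and 8.59 degrees, less where a joint would pass 70% of its speed; a pose out of reach is approached as far as the arm can. A call with a number of a shift or a turn outside -1 to 1 is refused whole. A call with a gripper value outside its range is refused whole. The fingers move at their own pace and stop on an object; the grip force is fixed at half the most. Time passes only in rows, so rows that do not move let the fingers close. It gives the time, the measured TCP pose, the force, the opening and the grip force at its end, in the units of the state.
- state(): the state, without advancing time (a new reading comes with each control period).
- grab_frame(name): name is "scene" or "top"; returns the picture (384x512x3 uint8, red, green, blue); there is no depth.
- get_calibration(name): a dict with "camera_matrix" (3x3 intrinsics, pixels), "D" ([k1, k2, p1, p2, k3] as OpenCV has them; the pictures are not rectified), "pose" (4x4, takes a point from camera to world coordinates). Camera axes: x right, y up, looking along -z (the intrinsics and any distortion apply to the point x, -y, -z); pixel columns grow to the right and rows downward; lengths in m; the calibration is good to about 2 mm. A picture is of the moment at which its call begins. get_calibration takes no time and is no camera call.
- job_done(): hands the job in; it is judged then, once.
Trained networks look in the newest picture that a camera, given by its name, has taken for a name from the list of things; names that differ only in an ending like _2 or _b are one class to them, and where a whole thing is asked for, a point or a joint stands for the part that bears it (a point fixed in the world has none). Each returns a list of dicts, best first, with "score" (0 to 1); they miss things now and then, are a little off and sometimes report something else, mostly with a low value. They report only what shows in the picture. A call takes as long as a camera call.
- recognise(camera, query): "point" ([x, y, z] in m, in world coordinates, good to about 4 mm: the middle of the surface that is visible of it).
- regions_of(camera, query): "pixels" (384x512 bool, what is visible of it).
The state is a dict: "time": time; "joint_pos": joint angles; "joint_vel": joint speeds; "joint_efforts": joint torques, N m; "tool_pos": TCP position; "tool_rot": TCP orientation; "contact_force": force on the tool from outside, world axes, zero at the start; "ft_torque": the same for the moment, N m; "gripper_width": opening from 0.0 (shut) to 1.0 (fully open); "grasp_force": force on a finger pad.
Only numpy, scipy, OpenCV 4.12 (cv2) and the standard library are available. Lean on these libraries where they do the work, as an engineer would, in place of code of your own. Each camera call takes 0.05 s, during which the arm holds its last target. There are 200 camera calls.

## Working session

There is one attempt and no reset: what is moved stays moved. The work goes in short steps, Python scripts to look and compute and a tool call to move; the robot and the scene stay as the last step left them, time stands still between calls to the robot, and variables do not carry over. Pictures are saved under pics/ and viewed, at most 10 in all, crops included, and the job is handed in when it is done.

Besides the shell and the picture viewer there is one more tool, called by a JSON object that holds its "api" and its "payload", one argument or row to a line. apply_moves: Moves the arm, as the interface text tells. Its arguments: {"type":"object","properties":{"targets":{"type":"array"}},"required":["targets"]}

```bash
ls; mkdir -p pics
python3 - <<'E'
from plant import *
import cv2,numpy as np
for c in("scene","top"):
    im=grab_frame(c); cv2.imwrite(f"pics/{c}0.png",im[:,:,::-1])
    k=get_calibration(c); print(c,np.round(k["camera_matrix"],1).tolist(),k["D"],np.round(k["pose"],3).tolist())
    for n in["blue_unit_front","white_unit_front","guard_center","blue_unit","white_unit","blue_unit_rest"]:
        print(n,[(np.round(r["point"],3).tolist(),round(r["score"],2)) for r in recognise(c,n)[:3]])
s=state();print(s)
E
```

```text
pics
scene [[462.2, 0.0, 252.3], [0.0, 462.2, 189.4], [0.0, 0.0, 1.0]] [0.00688121 0.         0.         0.         0.        ] [[0.596, 0.555, -0.58, -0.2], [-0.803, 0.416, -0.427, -0.354], [0.005, 0.72, 0.694, 0.989], [0.0, 0.0, 0.0, 1.0]]
blue_unit_front [([0.63, 0.088, 0.038], 0.6)]
white_unit_front [([0.501, 0.335, 0.024], 0.89)]
guard_center [([0.389, 0.183, 0.016], 0.8)]
blue_unit [([0.691, 0.102, 0.068], 0.77), ([0.562, 0.333, 0.042], 0.3)]
white_unit [([0.563, 0.336, 0.041], 0.84), ([0.63, 0.087, 0.038], 0.39), ([0.568, 0.507, 0.093], 0.27)]
blue_unit_rest [([0.633, 0.092, 0.039], 0.6)]
top [[413.8, 0.0, 252.5], [0.0, 413.8, 190.3], [0.0, 0.0, 1.0]] [-0.14595822  0.          0.          0.          0.        ] [[-0.0, 0.988, -0.154, 0.418], [-0.999, -0.006, -0.033, 0.192], [-0.033, 0.154, 0.988, 1.039], [0.0, 0.0, 0.0, 1.0]]
blue_unit_front [([0.634, 0.095, 0.057], 0.77)]
white_unit_front []
guard_center [([0.399, 0.184, 0.016], 0.77)]
blue_unit [([0.708, 0.115, 0.063], 0.83)]
white_unit [([0.571, 0.344, 0.065], 0.77)]
blue_unit_rest [([0.632, 0.095, 0.054], 0.58), ([0.45, -0.1, 0.024], 0.46)]
{'time': 0.7, 'joint_pos': array([ 1.22300087e+00,  5.26397347e-02,  1.61289977e+00,  2.27406749e-05,
        1.47600528e+00, -1.19002215e-01]), 'joint_vel': array([-0.00030542, -0.00082178, -0.00046357, -0.00064924, -0.00054671,
       -0.0023913 ]), 'joint_efforts': array([ 8.19976376e-04, -3.93560028e+01, -3.70367002e+01, -1.35629159e-05,
        2.09751915e-04, -1.65400382e-05]), 'tool_pos': array([0.14173981, 0.60869508, 0.25334111]), 'tool_rot': array([-5.47658946e-06,  1.14148344e-01,  9.93463716e-01,  2.59040044e-05]), 'contact_force': array([0.64324568, 0.11840171, 0.51983428]), 'ft_torque': array([-0.00988518, -0.04295436, -0.01041814]), 'grasp_force': 0.0, 'gripper_width': 1.0000098138968392}
```

View pics/scene0.png

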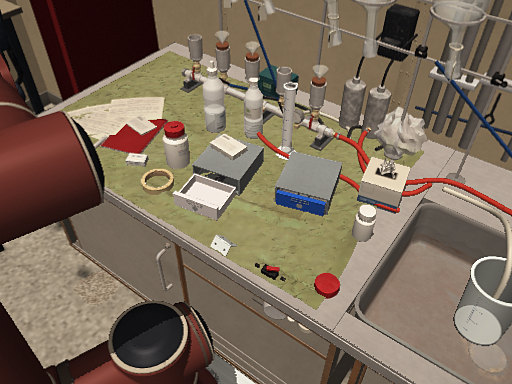

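View pics/top0.png

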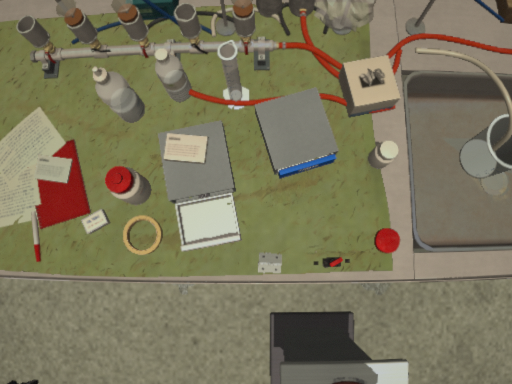

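The scene picture shows the blue unit at (305,190), the open white drawer at (207,195), the guard at (221,245), the valve at (270,270) and the red cap at (327,285). In the top picture the blue front is at (307,165), the white drawer at (208,220), the guard at (270,263), the valve at (332,262), the red cap at (387,240), and the tape at (142,235). Next I'll fit poses to the masks.

```bash
cat > h.py <<'E'
from plant import *
import cv2,numpy as np
from scipy.optimize import minimize
def proj(c,P):
    k=get_calibration(c);T=np.linalg.inv(k["pose"]);p=np.asarray(P)@T[:3,:3].T+T[:3,3];p=p*[1,-1,-1]
    return cv2.projectPoints(p.reshape(-1,1,3),np.zeros(3),np.zeros(3),np.array(k["camera_matrix"]),np.array(k["D"]))[0].reshape(-1,2)
def box(x0,x1,y0,y1,z0,z1): return np.array([[x,y,z] for x in(x0,x1) for y in(y0,y1) for z in(z0,z1)],float)
def place(P,q):
    c,s=np.cos(q[2]),np.sin(q[2]);return np.c_[P[:,0]*c-P[:,1]*s+q[0],P[:,0]*s+P[:,1]*c+q[1],P[:,2]]
S=4
def hullimg(p):
    im=np.zeros((384*S,512*S),np.uint8)
    cv2.fillConvexPoly(im,cv2.convexHull(np.round((p+.5)*S-.5).astype(np.int32)),1);return im
def masks(c,names,hull=True):
    m=np.zeros((384,512),bool)
    for n in names:
        r=regions_of(c,n)
        if r and r[0]["score"]>.3: m|=r[0]["pixels"]
    if not m.any(): return None
    m=cv2.resize(m.astype(np.uint8),None,fx=S,fy=S,interpolation=cv2.INTER_NEAREST)
    if hull:
        ys,xs=np.nonzero(m);h=cv2.convexHull(np.c_[xs,ys].astype(np.int32));m[:]=0;cv2.fillConvexPoly(m,h,1)
    return m
def fit(P,q0,ms,yaws=None):
    ms={c:m for c,m in ms.items() if m is not None}
    def cost(q):
        t=0
        for c,m in ms.items():
            g=hullimg(proj(c,place(P,q)));t+=1-(g&m).sum()/(g|m).sum()
        return t/len(ms)
    best=None
    for y in (yaws if yaws is not None else [q0[2]]):
        s=np.array([q0[0],q0[1],y]);sim=np.vstack([s,s+[.012,0,0],s+[0,.012,0],s+[0,0,.15]])
        r=minimize(cost,s,method="Nelder-Mead",options=dict(initial_simplex=sim,xatol=2e-4,fatol=1e-4,maxiter=120))
        if best is None or r.fun<best.fun: best=r
    return best.x,best.fun
HOUS=box(0,.172,-.081,.081,0,.068)
def FR(d): return box(-.014-d,-.001-d,-.072,.072,.009,.059)
a=.0255;GUARD=np.array([[x,y,z] for y in(-.028,.028) for x,z in((-a,0.003),(-.0226,0),(a,0.003),(.0226,0),(0,.028))])
E
cat > m1.py <<'E'
from h import *
for c in("scene","top"): grab_frame(c)
def run(tag,names,P,q0,yaws,cs=("scene","top")):
    ms={c:masks(c,names) for c in cs}
    for c in cs:
        if ms[c] is None: print(tag,c,"none"); continue
        print(tag,c,*[np.round(v,4) for v in fit(P,q0,{c:ms[c]},yaws)])
    print(tag,"both",*[np.round(v,4) for v in fit(P,q0,ms,yaws)])
run("blue",["blue_unit","blue_unit_front"],np.vstack([HOUS,FR(0)]),(.645,.098,0),[.1,.3,-.2])
run("white",["white_unit","white_unit_front"],np.vstack([HOUS,FR(.11)]),(.58,.34,0),[0,.2])
run("guard",["guard_center"],GUARD,(.395,.184,0),[0,.8,1.57,-.6])
E
python3 m1.py
```

```text
blue scene [0.6451 0.0943 0.2755] 0.0321
blue top [0.6423 0.0961 0.2874] 0.0395
blue both [0.6436 0.0946 0.2848] 0.0392
white scene [0.5636 0.1795 1.7908] 0.4956
white top [0.5621 0.348  0.199 ] 0.0264
white both [0.5629 0.3479 0.1971] 0.4013
guard scene [0.3998 0.1875 0.0009] 0.1217
guard top [ 0.3975  0.1848 -0.0571] 0.0536
guard both [ 0.3984  0.1846 -0.0503] 0.1115
```

Run:
```python
from h import *
ims=[]
for c,(x,y,w,h) in(("top",(150,110,200,170)),("scene",(165,130,180,140))):
    im=cv2.imread(f"pics/{c}0.png");big=cv2.resize(im,None,fx=4,fy=4,interpolation=cv2.INTER_CUBIC)
    for P,q in((HOUS,(.6436,.0946,.2848)),(FR(0),(.6436,.0946,.2848)),(HOUS,(.5621,.348,.199)),(FR(.11),(.5621,.348,.199)),(GUARD,(.398,.185,-.05))):
        p=proj(c,place(P,q))
        if len(P)==8:
            for i in range(8):
                for j in range(i):
                    if bin(i^j).count("1")==1: cv2.line(big,*[tuple(int(v) for v in (p[k]+.5)*4) for k in(i,j)],(0,0,255),1)
    ims.append(big[y*4:(y+h)*4,x*4:(x+w)*4])
cv2.imwrite("pics/a.png",cv2.resize(ims[0],(700,595)))
g=[cv2.resize(cv2.imread(f"pics/{c}0.png")[y-20:y+20,x-25:x+25],(400,320),interpolation=cv2.INTER_CUBIC) for c,x,y in(("top",270,263),("scene",221,245))]
b=cv2.resize(ims[1],(340,264))
cv2.imwrite("pics/b.png",np.vstack([np.hstack(g),np.hstack([b,np.zeros((264,460,3),np.uint8)])]))
```

```text
(no output)
```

View pics/a.png

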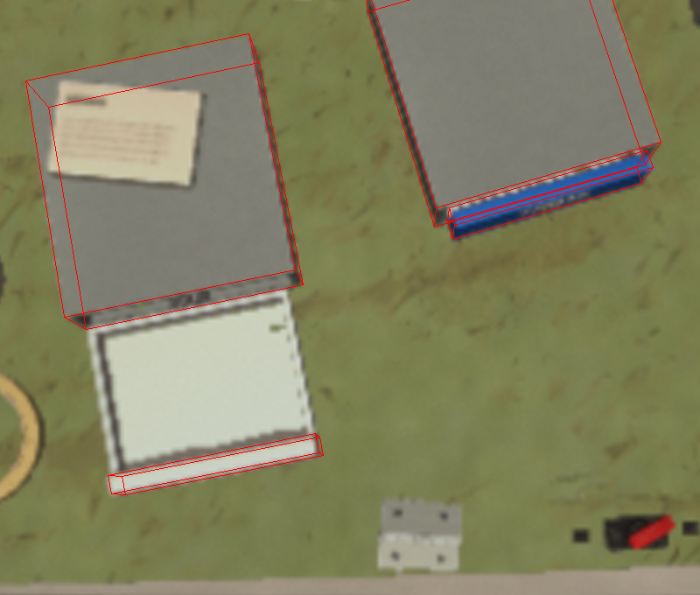

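View pics/b.png

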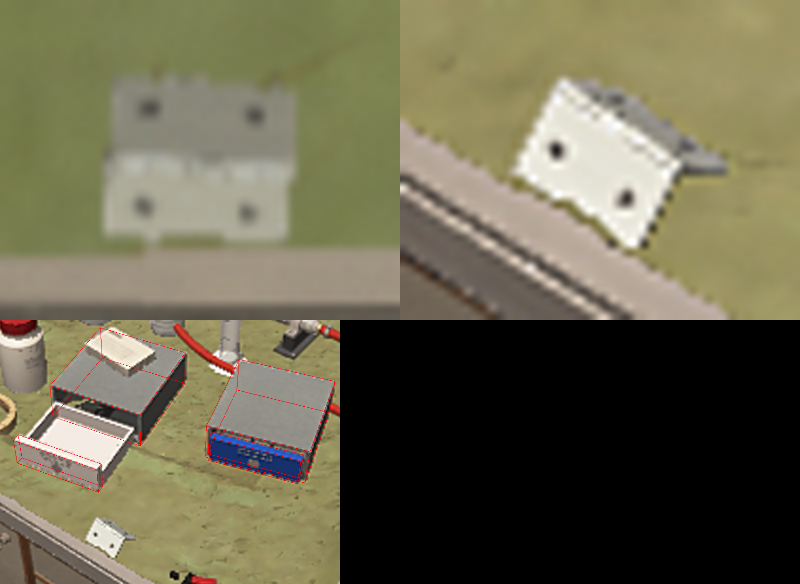

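The overlays sit on the edges: blue yaw is about 0.285 and white about 0.2. The guard's edge runs along y with yaw about -0.05, at (150–200, 100–240) in the crop. I'll go to the blue front standoff with the fingers shut.

```bash
cat >> h.py <<'E'
from scipy.spatial.transform import Rotation as Ro
BLUE=(.6436,.0946,.285);WHITE=(.5621,.348,.199)
def loc(q,x,y=0.): return q[0]+x*np.cos(q[2])-y*np.sin(q[2]),q[1]+x*np.sin(q[2])+y*np.cos(q[2])
def pose():
    s=state();w,x,y,z=s["tool_rot"];R=Ro.from_quat([x,y,z,w]).as_matrix();return np.array(s["tool_pos"]),R
def plan(way,step=.45,mir=True):
    "way: list of (x,y,z,yaw of tool y-line)"
    p,R=pose()
    for (x,y,z,yaw) in way:
        d=np.array([x,y,z])-p;cur=np.arctan2(-R[0,1],R[1,1]);tw=-((yaw-cur+np.pi/2)%np.pi-np.pi/2)
        n=max(1,int(np.ceil(np.linalg.norm(d)/.1/step)),int(np.ceil(abs(tw)/.1)))
        for i in range(n):
            t=np.round(R.T@d/(n-i)/.1,2);w=round(tw/(n-i)/.1,2)
            print(t.tolist(),w);p2=p+R@t*.1;d=d-R@t*.1;p=p2;tw-=w*.1;R=R@Ro.from_rotvec([0,0,w*.1]).as_matrix()
        print("--",np.round(p,3))
E
python3 -c "
from h import *
x,y=loc(BLUE,-.075)
plan([(x,y,.2,BLUE[2]),(x,y,.046,BLUE[2])])
for n in ('valve','red_cap','sample_bottle','tape_roll','slide_box','wide_bottle'):
  print(n,[(np.round(r['point'],3),round(r['score'],2)) for r in recognise('top',n)[:1]])"
```

```text
[-0.34, -0.26, 0.03] -0.32
[-0.33, -0.28, 0.03] -0.32
[-0.32, -0.29, 0.03] -0.32
[-0.31, -0.3, 0.03] -0.32
[-0.3, -0.31, 0.03] -0.32
[-0.29, -0.31, 0.03] -0.32
[-0.28, -0.32, 0.04] -0.32
[-0.27, -0.33, 0.03] -0.32
[-0.26, -0.34, 0.04] -0.32
[-0.25, -0.35, 0.03] -0.32
[-0.24, -0.36, 0.04] -0.32
[-0.22, -0.36, 0.03] -0.32
[-0.21, -0.37, 0.04] -0.32
[-0.2, -0.38, 0.03] -0.33
[-0.19, -0.39, 0.04] -0.32
[-0.18, -0.39, 0.03] -0.33
-- [0.571 0.074 0.2  ]
[-0.0, -0.0, 0.39] 0.0
[-0.0, -0.0, 0.38] 0.0
[-0.0, -0.0, 0.39] 0.0
[-0.0, -0.0, 0.38] 0.0
-- [0.571 0.074 0.046]
valve [(array([0.398, 0.038, 0.012]), 0.6)]
red_cap [(array([ 0.449, -0.101,  0.024]), 0.71)]
sample_bottle [(array([ 0.649, -0.086,  0.088]), 0.85)]
tape_roll [(array([0.463, 0.509, 0.022]), 0.84)]
slide_box [(array([0.669, 0.384, 0.084]), 0.9)]
wide_bottle [(array([0.576, 0.512, 0.119]), 0.75)]
```

{"api": "apply_moves", "payload": {
  "targets": [
    {"translation": [-0.34, -0.26, 0.03], "twist": -0.32, "hand": 0},
    {"translation": [-0.33, -0.28, 0.03], "twist": -0.32, "hand": 0},
    {"translation": [-0.32, -0.29, 0.03], "twist": -0.32, "hand": 0},
    {"translation": [-0.31, -0.3, 0.03], "twist": -0.32, "hand": 0},
    {"translation": [-0.3, -0.31, 0.03], "twist": -0.32, "hand": 0},
    {"translation": [-0.29, -0.31, 0.03], "twist": -0.32, "hand": 0},
    {"translation": [-0.28, -0.32, 0.04], "twist": -0.32, "hand": 0},
    {"translation": [-0.27, -0.33, 0.03], "twist": -0.32, "hand": 0}
  ]
}}

```text
time: 2.4
tool_pos: [0.3574, 0.3397, 0.2284]
tool_rot: [0.0, -0.014, 1.0, 0.0]
contact_force: [0.5, 0.3, -0.0]
gripper_width: -0.002
grasp_force: 0.0
```

{"api": "apply_moves", "payload": {
  "targets": [
    {"translation": [-0.26, -0.34, 0.04], "twist": -0.32, "hand": 0},
    {"translation": [-0.25, -0.35, 0.03], "twist": -0.32, "hand": 0},
    {"translation": [-0.24, -0.36, 0.04], "twist": -0.32, "hand": 0},
    {"translation": [-0.22, -0.36, 0.03], "twist": -0.32, "hand": 0},
    {"translation": [-0.21, -0.37, 0.04], "twist": -0.32, "hand": 0},
    {"translation": [-0.2, -0.38, 0.03], "twist": -0.33, "hand": 0},
    {"translation": [-0.19, -0.39, 0.04], "twist": -0.32, "hand": 0},
    {"translation": [-0.18, -0.39, 0.03], "twist": -0.33, "hand": 0}
  ]
}}

```text
time: 3.2
tool_pos: [0.5723, 0.0719, 0.2003]
tool_rot: [0.0, -0.143, 0.99, 0.0]
contact_force: [-0.2, 1.0, 0.5]
gripper_width: 0.004
grasp_force: 0.0
```

```bash
python3 -c "
from h import *
x,y=loc(BLUE,-.065)
plan([(x,y,.12,BLUE[2]),(x,y,.046,BLUE[2])]);print(state()['time'],state()['gripper_width'],state()['contact_force'])"
```

```text
[-0.05, 0.01, 0.4] 0.01
[-0.05, 0.01, 0.4] 0.0
-- [0.581 0.077 0.12 ]
[0.0, -0.0, 0.37] 0.0
[0.0, -0.0, 0.37] 0.0
-- [0.581 0.077 0.046]
3.2 0.004464188906594834 [-0.17442205  0.96703734  0.49410224]
```

{"api": "apply_moves", "payload": {
  "targets": [
    {"translation": [-0.05, 0.01, 0.4], "twist": 0.01, "hand": 0},
    {"translation": [-0.05, 0.01, 0.4], "twist": 0, "hand": 0},
    {"translation": [0, 0, 0.37], "twist": 0, "hand": 0},
    {"translation": [0, 0, 0.37], "twist": 0, "hand": 0},
    {"translation": [-0.2, 0, 0], "twist": 0, "hand": 0},
    {"translation": [-0.15, 0, 0], "twist": 0, "hand": 0},
    {"translation": [-0.07, 0, 0], "twist": 0, "hand": 0},
    {"translation": [-0.04, 0, 0], "twist": 0, "hand": 0}
  ]
}}

```text
time: 4.0
tool_pos: [0.6239, 0.0911, 0.0456]
tool_rot: [-0.002, -0.142, 0.99, -0.0]
contact_force: [-3.5, -1.5, -1.5]
gripper_width: 0.003
grasp_force: 1.7
```

In contact at about 4 N, moving. Pressing to the stop.

{"api": "apply_moves", "payload": {
  "targets": [
    {"translation": [-0.03, 0, 0], "twist": 0, "hand": 0},
    {"translation": [-0.02, 0, 0], "twist": 0, "hand": 0},
    {"translation": [0, 0, 0], "twist": 0, "hand": 0}
  ]
}}

```text
time: 4.3
tool_pos: [0.6289, 0.0926, 0.0461]
tool_rot: [-0.0, -0.142, 0.99, 0.0]
contact_force: [-2.2, -0.7, -1.1]
gripper_width: 0.003
grasp_force: 1.4
```

{"api": "apply_moves", "payload": {
  "targets": [
    {"translation": [-0.03, 0, 0], "twist": 0, "hand": 0},
    {"translation": [-0.02, 0, 0], "twist": 0, "hand": 0},
    {"translation": [0, 0, 0], "twist": 0, "hand": 0}
  ]
}}

```text
time: 4.6
tool_pos: [0.6291, 0.0927, 0.0461]
tool_rot: [-0.007, -0.142, 0.99, -0.001]
contact_force: [-22.9, -7.8, 12.9]
gripper_width: -0.001
grasp_force: 4.0
```

{"api": "apply_moves", "payload": {
  "targets": [
    {"translation": [0.4, 0, 0], "twist": 0, "hand": 0},
    {"translation": [0.4, 0, -0.1], "twist": 0, "hand": 0.5},
    {"translation": [0.2, 0, -0.4], "twist": 0, "hand": 1},
    {"translation": [0, 0, -0.4], "twist": 0, "hand": 1}
  ]
}}

```text
time: 5.0
tool_pos: [0.5354, 0.0658, 0.1362]
tool_rot: [-0.001, -0.141, 0.99, 0.0]
contact_force: [1.0, 0.6, 0.0]
gripper_width: 0.504
grasp_force: 0.0
```

```bash
python3 -c "
from h import *
G=(.398,.185,-.05)
plan([(G[0],G[1],.11,G[2])])
print(state()['time'],state()['contact_force'])"
```

```text
[0.2, 0.31, 0.05] 0.67
[0.22, 0.29, 0.05] 0.67
[0.23, 0.28, 0.06] 0.67
[0.25, 0.26, 0.05] 0.66
[0.27, 0.24, 0.06] 0.67
-- [0.398 0.185 0.11 ]
5.0 [0.95826215 0.55599545 0.01329076]
```

{"api": "apply_moves", "payload": {
  "targets": [
    {"translation": [0.2, 0.31, 0.05], "twist": 0.67, "hand": 1},
    {"translation": [0.22, 0.29, 0.05], "twist": 0.67, "hand": 1},
    {"translation": [0.23, 0.28, 0.06], "twist": 0.67, "hand": 1},
    {"translation": [0.25, 0.26, 0.05], "twist": 0.66, "hand": 1},
    {"translation": [0.27, 0.24, 0.06], "twist": 0.67, "hand": 1},
    {"translation": [0, 0, 0], "twist": 0, "hand": 1}
  ]
}}

```text
time: 5.6
tool_pos: [0.3989, 0.1874, 0.1091]
tool_rot: [0.0, 0.023, 1.0, 0.001]
contact_force: [0.3, -0.1, -0.7]
gripper_width: 0.997
grasp_force: 0.0
```

Run:
```python
from h import *
im=grab_frame("scene"); cv2.imwrite("pics/s2.png",cv2.resize(im[100:300,120:380,::-1],None,fx=3,fy=3))
m=masks("scene",["guard_center"],False)
print(None if m is None else (m.sum()/16))
print(fit(GUARD,(.398,.185,-.05),{"scene":masks("scene",["guard_center"])},[-.05]))
print(pose()[0],state()['tool_rot'])
```

```text
345.0
(array([ 0.39806932,  0.18787601, -0.0507089 ]), np.float64(0.10131663455362883))
[0.40249676 0.18554875 0.11065377] [1.83604805e-03 2.44592839e-02 9.99699023e-01 4.85134506e-04]
```

View pics/s2.png

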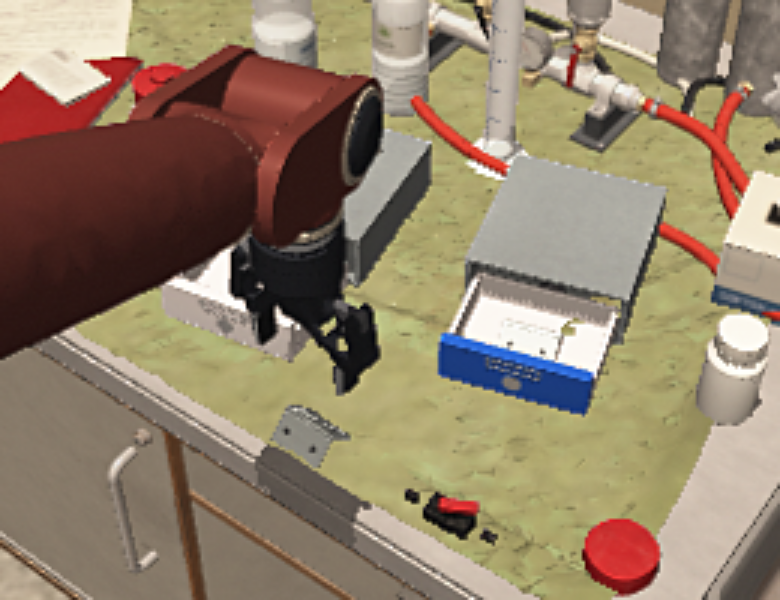

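{"api": "apply_moves", "payload": {
  "targets": [
    {"translation": [0, 0, 0.3], "twist": 0, "hand": 1},
    {"translation": [0, 0, 0.3], "twist": 0, "hand": 1},
    {"translation": [0, 0, 0.2], "twist": 0, "hand": 1},
    {"translation": [0, 0, 0.06], "twist": 0, "hand": 1},
    {"translation": [0, 0, 0], "twist": 0, "hand": 1}
  ]
}}

```text
time: 6.25
tool_pos: [0.4018, 0.1848, 0.0231]
tool_rot: [-0.0, 0.025, 1.0, -0.0]
contact_force: [-0.3, 0.1, -0.1]
gripper_width: 0.998
grasp_force: 0.0
```

{"api": "apply_moves", "payload": {
  "targets": [
    {"translation": [0.04, 0, 0], "twist": 0, "hand": 1},
    {"translation": [0, 0, 0], "twist": 0, "hand": 0.6},
    {"translation": [0, 0, 0], "twist": 0, "hand": 0},
    {"translation": [0, 0, 0], "twist": 0, "hand": 0},
    {"translation": [0, 0, 0], "twist": 0, "hand": 0},
    {"translation": [0, 0, 0], "twist": 0, "hand": 0}
  ]
}}

```text
time: 6.85
tool_pos: [0.3983, 0.186, 0.0248]
tool_rot: [0.001, 0.025, 1.0, 0.0]
contact_force: [-1.6, -0.2, 7.0]
gripper_width: 0.64
grasp_force: 62.4
```

{"api": "apply_moves", "payload": {
  "targets": [
    {"translation": [0, 0, -0.2], "twist": 0, "hand": 0},
    {"translation": [0, 0, -0.4], "twist": 0, "hand": 0},
    {"translation": [0, 0, -0.4], "twist": 0, "hand": 0},
    {"translation": [0, 0, -0.35], "twist": 0, "hand": 0},
    {"translation": [0, 0, 0], "twist": 0, "hand": 0}
  ]
}}

```text
time: 7.35
tool_pos: [0.4006, 0.1866, 0.1647]
tool_rot: [0.006, 0.025, 1.0, 0.002]
contact_force: [0.2, 0.7, -0.3]
gripper_width: 0.636
grasp_force: 63.6
```

```bash
cat > m2.py <<'E'
from h import *
print(state()["gripper_width"],pose()[0])
for c in("scene","top"): im=grab_frame(c); cv2.imwrite(f"pics/{c}3.png",im[:,:,::-1])
ms={c:masks(c,["blue_unit","blue_unit_front"]) for c in("scene","top")}
P=np.vstack([HOUS,FR(.11)])
for k in(["scene"],["top"],["scene","top"]): print(k,*fit(P,BLUE,{c:ms[c] for c in k}))
x,y=loc(BLUE,-.061);print(x,y);plan([(x,y,.14,BLUE[2])])
z=pose()[0][2]-.01
G=GUARD.copy();G[:,2]+=z-.014
for c in("scene","top"):
    m=masks(c,["guard_center"])
    if m is not None: print(c,*fit(G,(.398,.185,-.05),{c:m}))
E
python3 m2.py
```

```text
0.6358573843281982 [0.40058534 0.18656024 0.16468205]
['scene'] [0.6453633  0.09310924 0.2886152 ] 0.01653607408161184
['top'] [0.64222156 0.09480558 0.2834721 ] 0.017167447005166925
['scene', 'top'] [0.64382383 0.09411231 0.28459739] 0.02481860001675923
0.5850606391878985 0.07744939547098707
[-0.39, -0.2, 0.03] -0.67
[-0.37, -0.22, 0.03] -0.67
[-0.36, -0.25, 0.03] -0.67
[-0.34, -0.27, 0.03] -0.67
[-0.33, -0.29, 0.04] -0.67
-- [0.585 0.077 0.14 ]
scene [ 0.4063761   0.19286058 -0.15709059] 0.2082946456205509
top [ 0.398  0.185 -0.05 ] 1.0
```

Run:
```python
from h import *
q=(.6438,.0942,.2848);out=[]
x,y=loc(q,-.061);G=GUARD.copy();G[:,2]+=.013
for c in("top","scene"):
    im=cv2.imread(f"pics/{c}3.png");p=proj(c,[[x,y,.04]])[0].astype(int);S_=8
    im=im[p[1]-32:p[1]+32,p[0]-25:p[0]+25];raw=cv2.resize(im,None,fx=S_,fy=S_,interpolation=cv2.INTER_CUBIC);ov=raw.copy()
    g=proj(c,place(G,(x,y,q[2])));g=((g-(p-[25,32])+.5)*S_).astype(int)
    for i,j in((0,5),(2,7),(4,9),(0,4),(2,4),(5,9),(7,9)): cv2.line(ov,tuple(map(int,g[i])),tuple(map(int,g[j])),(0,0,255),1)
    out+= [raw,ov]
o=np.vstack([np.hstack(out[:2]),np.hstack(out[2:])]);cv2.imwrite("pics/c.png",cv2.resize(o,(469,600) if 0 else (470,600)))
w=np.hstack([out[1],out[3]]);cv2.imwrite("pics/d.png",w);print(w.shape)
```

```text
(512, 800, 3)
```

View pics/d.png

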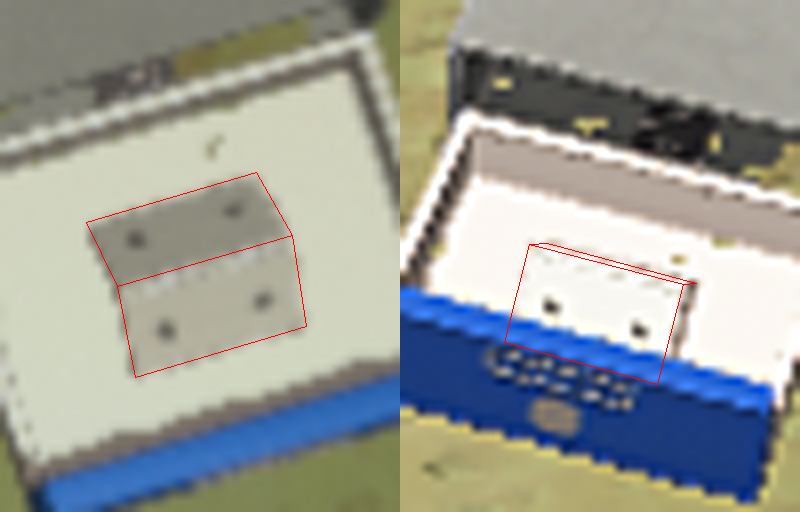

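The crop shows the stored guard matching the predicted outline in the top view (ridge from about (118,285) to (292,235)). In the scene view it's within about 1 px. I'll carry the loose guard above it.

{"api": "apply_moves", "payload": {
  "targets": [
    {"translation": [-0.39, -0.2, 0.03], "twist": -0.67, "hand": 0},
    {"translation": [-0.37, -0.22, 0.03], "twist": -0.67, "hand": 0},
    {"translation": [-0.36, -0.25, 0.03], "twist": -0.67, "hand": 0},
    {"translation": [-0.34, -0.27, 0.03], "twist": -0.67, "hand": 0},
    {"translation": [-0.33, -0.29, 0.04], "twist": -0.67, "hand": 0},
    {"translation": [0, 0, 0], "twist": 0, "hand": 0},
    {"translation": [0, 0, 0.3], "twist": 0, "hand": 0},
    {"translation": [0, 0, 0.15], "twist": 0, "hand": 0}
  ]
}}

```text
time: 8.55
tool_pos: [0.585, 0.0776, 0.0943]
tool_rot: [-0.002, -0.142, 0.99, 0.0]
contact_force: [-0.7, 0.5, -1.0]
gripper_width: 0.641
grasp_force: 63.6
```

```bash
cat > m3.py <<'E'
from h import *
import sys
q=(.6438,.0942,.2848);x,y=loc(q,-.061);p,R=pose();print(state()['time'],p,np.arctan2(-R[0,1],R[1,1]),state()['contact_force'])
d=R.T@(np.array([x,y,float(sys.argv[1])])-p);print("tool-axis error",d)
G=GUARD.copy();G[:,2]+=p[2]-.0108-.014;out=[]
for c in("top","scene"):
    im=grab_frame(c);m=masks(c,["guard_center"])
    if m is not None: f=fit(G,(p[0],p[1],q[2]),{c:m});print(c,f,"local err",np.linalg.inv([[np.cos(q[2]),-np.sin(q[2])],[np.sin(q[2]),np.cos(q[2])]])@(f[0][:2]-[x,y]))
    k=proj(c,[[x,y,.04]])[0].astype(int);im=im[k[1]-36:k[1]+36,k[0]-28:k[0]+28,::-1]
    out.append(cv2.resize(im,(400,514),interpolation=cv2.INTER_CUBIC))
cv2.imwrite(sys.argv[2],np.hstack(out))
E
python3 m3.py .075 pics/e.png
```

```text
8.55 [0.58502753 0.07757576 0.09427871] 0.2847112783572297 [-0.69136496  0.48941515 -0.97016937]
tool-axis error [-0.00015877 -0.00058452  0.01927744]
scene (array([0.58370349, 0.07808451, 0.45898973]), np.float64(0.1673324456280515)) local err [-0.00120359  0.00141872]
```

View pics/e.png

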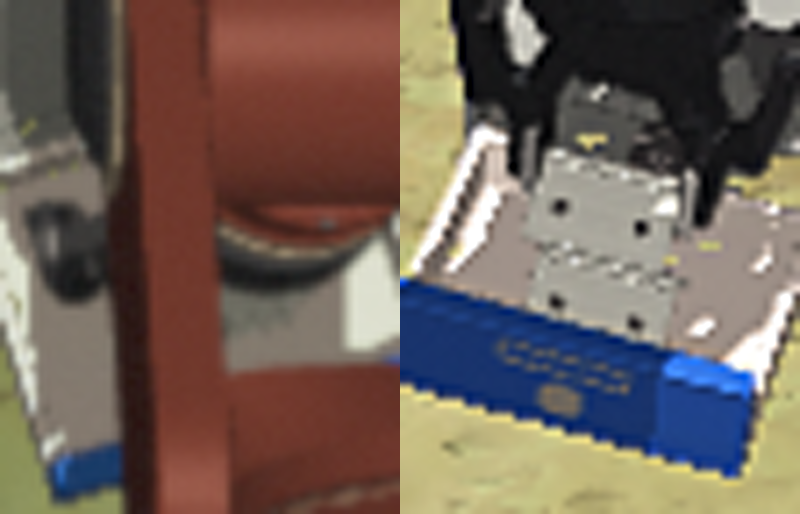

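The scene half shows the loose guard (holes at (560,207) and (640,228)) above the stored one (holes at (557,302) and (634,323)). I'll compare the hole shift with a pure vertical one.

Run:
```python
from h import *
q=(.6438,.0942,.2848);lx=-.061-.0127
a=np.array([*loc(q,lx,0),.027]);u=np.array([*loc((0,0,q[2]),1,0),0]);v=np.array([*loc((0,0,q[2]),0,1),0])
P=lambda p:proj("scene",[p])[0]
b=P(a);print("vert",P(a+[0,0,.0565])-b,"per mm x",P(a+u*.001)-b,"y",P(a+v*.001)-b,"z",P(a+[0,0,.001])-b)
A=np.c_[P(a+u*.001)-b,P(a+v*.001)-b];print("solve dx,dy mm",np.linalg.solve(A,np.array([.63,-13.3])-(P(a+[0,0,.0565])-b)))
```

```text
vert [  1.3530614  -13.98610366] per mm x [ 0.10226961 -0.24715361] y [-0.34163951 -0.09255427] z [ 0.02323354 -0.24020463]
solve dx,dy mm [-3.20887266  1.15587117]
```

Run:
```python
from h import *
q=(.6438,.0942,.2848);lx=-.061-.0127
a=np.array([*loc(q,lx,0),.027]);u=np.array([*loc((0,0,q[2]),1,0),0]);v=np.array([*loc((0,0,q[2]),0,1),0])
P=lambda p:proj("scene",[p])[0]
k=proj("scene",[[*loc(q,-.061),.04]])[0].astype(int)
im=np.mean([grab_frame("scene").astype(float).mean(2) for _ in range(2)],0)
C=[]
for X,Y in((160,207),(240,228),(157,302),(234,323)):
    c=np.array([X,Y])/7.143-.5+k-[28,36];c0=np.round(c).astype(int)
    w=im[c0[1]-3:c0[1]+4,c0[0]-3:c0[0]+4];w=np.clip(np.median(w)-12-w,0,None);yy,xx=np.mgrid[-3:4,-3:4]
    C.append(c0+[(w*xx).sum()/w.sum(),(w*yy).sum()/w.sum()]);print(c,C[-1])
C=np.array(C);d=(C[:2]-C[2:]);print(d)
p=pose()[0];b=P(a);dz=p[2]-.0108-.027
r=d.mean(0)-(P(a+[0,0,dz])-b)
print(p,r,np.linalg.solve(np.c_[P(a+u*.001)-b,P(a+v*.001)-b],r))
```

```text
[287.89955201 205.47942041] [288.64131929 203.64819056]
[299.09932801 208.41936161] [299.90191898 206.80255864]
[287.47956041 218.77915442] [286.59154378 220.89886467]
[298.25934481 221.71909562] [297.6375969  223.93152455]
[[  2.0497755  -17.25067411]
 [  2.26432208 -17.12896591]]
[0.5871628  0.07796837 0.09864333] [ 0.69645761 -2.09246408] [8.29929948 0.44581634]
```

Run:
```python
from h import *
for _ in range(6):
    grab_frame("scene");p,R=pose();print(np.round(p,4),np.round(np.arctan2(-R[0,1],R[1,1]),3))
```

```text
[0.5874 0.0779 0.0989] 0.286
[0.5874 0.0778 0.0989] 0.286
[0.5873 0.0778 0.0987] 0.285
[0.5872 0.0778 0.0985] 0.285
[0.5871 0.0777 0.0983] 0.285
[0.587  0.0777 0.0981] 0.285
```

{"api": "apply_moves", "payload": {
  "targets": [
    {"translation": [0, 0, 0.15], "twist": 0, "hand": 0},
    {"translation": [0, 0, 0.1], "twist": 0, "hand": 0},
    {"translation": [0, 0, 0.06], "twist": 0, "hand": 0},
    {"translation": [0, 0, 0], "twist": 0, "hand": 0},
    {"translation": [0, 0, 0], "twist": 0, "hand": 0},
    {"translation": [0, 0, 0], "twist": 0, "hand": 0}
  ]
}}

```text
time: 9.75
tool_pos: [0.587, 0.0776, 0.0667]
tool_rot: [0.0, -0.142, 0.99, -0.0]
contact_force: [-0.3, -0.2, 0.4]
gripper_width: 0.632
grasp_force: 63.6
```

```bash
python3 m3.py .056 pics/f.png
```

```text
9.75 [0.58699315 0.07763307 0.06668539] 0.2851919332452708 [-0.34830896 -0.17451662  0.38546699]
tool-axis error [ 1.83393033e-03 -5.84396585e-05  1.06841726e-02]
scene (array([0.58809699, 0.07824876, 0.34124046]), np.float64(0.09382871536523929)) local err [0.00305908 0.00034194]
```

{"api": "apply_moves", "payload": {
  "targets": [
    {"translation": [0.02, 0, 0.03], "twist": 0, "hand": 0},
    {"translation": [0, 0, 0.03], "twist": 0, "hand": 0},
    {"translation": [0, 0, 0.02], "twist": 0, "hand": 0},
    {"translation": [0, 0, 0.0], "twist": 0, "hand": 0},
    {"translation": [0, 0, 0.0], "twist": 0, "hand": 0}
  ]
}}

```text
time: 10.45
tool_pos: [0.5845, 0.0769, 0.0581]
tool_rot: [-0.0, -0.142, 0.99, -0.0]
contact_force: [-0.0, -0.8, -0.9]
gripper_width: 0.632
grasp_force: 64.0
```

{"api": "apply_moves", "payload": {
  "targets": [
    {"translation": [0, 0, 0.02], "twist": 0, "hand": 0},
    {"translation": [0, 0, 0.02], "twist": 0, "hand": 0},
    {"translation": [0, 0, 0.0], "twist": 0, "hand": 0}
  ]
}}

```text
time: 10.75
tool_pos: [0.5856, 0.0771, 0.0554]
tool_rot: [0.001, -0.142, 0.99, -0.0]
contact_force: [-1.0, -0.7, 4.4]
gripper_width: 0.64
grasp_force: 66.1
```

{"api": "apply_moves", "payload": {
  "targets": [
    {"translation": [0, 0, 0.02], "twist": 0, "hand": 0},
    {"translation": [0, 0, 0.0], "twist": 0, "hand": 0},
    {"translation": [0, 0, 0.0], "twist": 0, "hand": 0}
  ]
}}

```text
time: 11.05
tool_pos: [0.5862, 0.0773, 0.0544]
tool_rot: [0.002, -0.142, 0.99, 0.0]
contact_force: [-1.9, 0.3, 8.7]
gripper_width: 0.639
grasp_force: 67.4
```

{"api": "apply_moves", "payload": {
  "targets": [
    {"translation": [0, 0, -0.02], "twist": 0, "hand": 0},
    {"translation": [0, 0, 0], "twist": 0, "hand": 0.7},
    {"translation": [0, 0, 0], "twist": 0, "hand": 0.7},
    {"translation": [0, 0, 0], "twist": 0, "hand": 0.7},
    {"translation": [0, 0, 0], "twist": 0, "hand": 0.7}
  ]
}}

```text
time: 11.55
tool_pos: [0.5845, 0.0771, 0.054]
tool_rot: [-0.0, -0.142, 0.99, 0.0]
contact_force: [-0.2, -0.3, 0.6]
gripper_width: 0.697
grasp_force: 0.0
```

```bash
python3 m3.py .048 pics/g.png
```

```text
11.55 [0.5844548  0.07708893 0.05401699] 0.28517785484362096 [-0.22554979 -0.29562268  0.55927331]
tool-axis error [-0.00076571 -0.00025394  0.00601648]
scene (array([0.5844548 , 0.07708893, 0.2848    ]), np.float64(1.0)) local err [-0.00076227  0.00025215]
```

View pics/g.png

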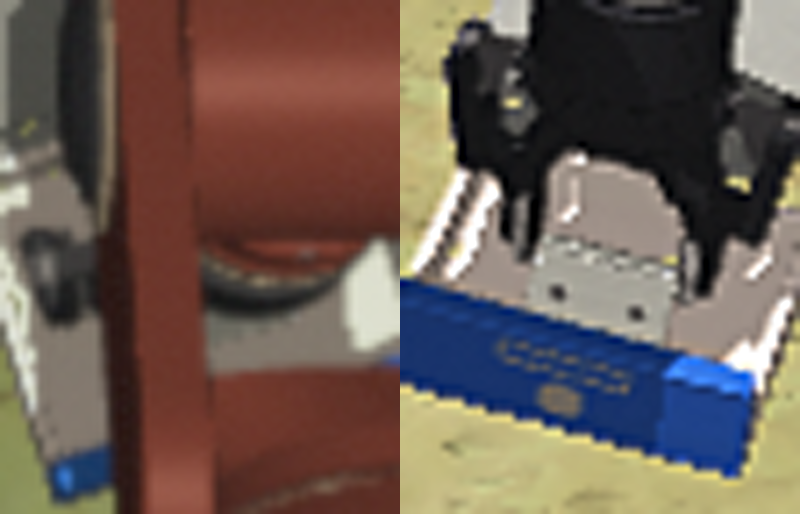

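The scene half shows the guard dropped onto the stored one, holes now at (557,293) and (636,313), about 6 mm above the stored pair. I'll lower the pads over both and close to flush the ends.

{"api": "apply_moves", "payload": {
  "targets": [
    {"translation": [-0.01, 0, 0.05], "twist": 0, "hand": 0.7},
    {"translation": [0, 0, 0.04], "twist": 0, "hand": 0.7},
    {"translation": [0, 0, 0], "twist": 0, "hand": 0.65},
    {"translation": [0, 0, 0], "twist": 0, "hand": 0.62},
    {"translation": [0, 0, 0], "twist": 0, "hand": 0.62},
    {"translation": [0, 0, 0], "twist": 0, "hand": 0.62}
  ]
}}

```text
time: 12.35
tool_pos: [0.5852, 0.0771, 0.0446]
tool_rot: [-0.0, -0.142, 0.99, -0.0]
contact_force: [1.1, -1.9, -3.9]
gripper_width: 0.642
grasp_force: 64.4
```

{"api": "apply_moves", "payload": {
  "targets": [
    {"translation": [0, 0, 0], "twist": 0, "hand": 0.75},
    {"translation": [0, 0, 0], "twist": 0, "hand": 0.75},
    {"translation": [0, 0, -0.1], "twist": 0, "hand": 0.75},
    {"translation": [0, 0, -0.3], "twist": 0, "hand": 0.75},
    {"translation": [0, 0, -0.4], "twist": 0, "hand": 0.75},
    {"translation": [0.4, 0, -0.2], "twist": 0, "hand": 0.5},
    {"translation": [0.4, 0, 0], "twist": 0, "hand": 0},
    {"translation": [0.4, 0, 0], "twist": 0, "hand": 0}
  ]
}}

```text
time: 13.15
tool_pos: [0.4706, 0.0434, 0.1479]
tool_rot: [0.002, -0.142, 0.99, -0.0]
contact_force: [-1.7, -0.2, -0.2]
gripper_width: 0.248
grasp_force: 0.0
```

Run:
```python
from h import *
q=(.6438,.0942,.2848);x,y=loc(q,-.061);out=[]
G=GUARD.copy();G[:,2]+=.019;f=G.copy()
for c in("top","scene"):
    im=grab_frame(c);m=masks(c,["guard_center"])
    if m is not None: r=fit(G,(x,y,q[2]),{c:m});print(c,r,r[0][:2]-[x,y])
    k=proj(c,[[x,y,.04]])[0].astype(int);im=im[k[1]-36:k[1]+36,k[0]-28:k[0]+28,::-1];o=cv2.resize(im,(400,514),interpolation=cv2.INTER_CUBIC)
    out.append(o)
cv2.imwrite("pics/i.png",np.hstack(out))
x,y=loc(q,-.124-.012-.03);plan([(x,y,.15,q[2]),(x,y,.046,q[2])]);print(state()['time'])
```

```text
top (array([0.58423884, 0.07680874, 0.31079766]), np.float64(0.06880970823650912)) [-0.00101837 -0.00025236]
[-0.15, -0.0, -0.03] -0.0
-- [0.485 0.048 0.15 ]
[0.0, -0.0, 0.35] -0.0
[0.0, -0.0, 0.34] -0.0
[0.01, -0.0, 0.35] -0.0
-- [0.484 0.048 0.046]
13.35
```

View pics/i.png

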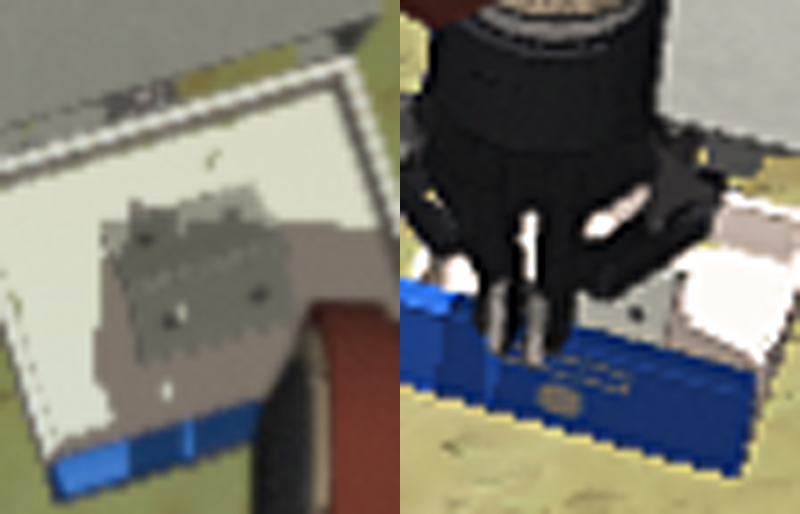

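The guard is nested square, shown in the top half at about (195,270), and the fit is within 1 mm of the target. Now I'll push the drawer home.

{"api": "apply_moves", "payload": {
  "targets": [
    {"translation": [-0.15, 0, 0], "twist": 0, "hand": 0},
    {"translation": [0, 0, 0.35], "twist": 0, "hand": 0},
    {"translation": [0, 0, 0.35], "twist": 0, "hand": 0},
    {"translation": [0, 0, 0.34], "twist": 0, "hand": 0},
    {"translation": [-0.1, 0, 0], "twist": 0, "hand": 0},
    {"translation": [-0.1, 0, 0], "twist": 0, "hand": 0},
    {"translation": [-0.07, 0, 0], "twist": 0, "hand": 0},
    {"translation": [-0.05, 0, 0], "twist": 0, "hand": 0}
  ]
}}

```text
time: 14.15
tool_pos: [0.5182, 0.0569, 0.0438]
tool_rot: [0.001, -0.142, 0.99, -0.0]
contact_force: [-3.1, -0.0, 1.7]
gripper_width: 0.003
grasp_force: 1.3
```

{"api": "apply_moves", "payload": {
  "targets": [
    {"translation": [-0.06, 0, 0], "twist": 0, "hand": 0},
    {"translation": [-0.09, 0, 0], "twist": 0, "hand": 0},
    {"translation": [-0.12, 0, 0], "twist": 0, "hand": 0},
    {"translation": [-0.14, 0, 0], "twist": 0, "hand": 0},
    {"translation": [-0.14, 0, 0], "twist": 0, "hand": 0},
    {"translation": [-0.14, 0, 0], "twist": 0, "hand": 0},
    {"translation": [-0.12, 0, 0], "twist": 0, "hand": 0},
    {"translation": [-0.1, 0, 0], "twist": 0, "hand": 0}
  ]
}}

```text
time: 14.95
tool_pos: [0.6045, 0.083, 0.0421]
tool_rot: [0.001, -0.142, 0.99, 0.0]
contact_force: [-4.3, 0.7, 6.1]
gripper_width: -0.003
grasp_force: 2.1
```

```bash
python3 -c "
from h import *
q=(.6438,.0942,.2848);x,y=loc(q,-.0146);plan([(x,y,.046,q[2])],step=.1);print(state()['contact_force'])"
```

```text
[-0.09, -0.0, -0.01] 0.0
[-0.09, -0.0, -0.01] 0.0
[-0.08, -0.0, -0.02] 0.01
-- [0.629 0.09  0.046]
[-4.28364192  0.72279545  6.09279166]
```

{"api": "apply_moves", "payload": {
  "targets": [
    {"translation": [-0.08, 0, 0], "twist": 0, "hand": 0},
    {"translation": [-0.07, 0, 0], "twist": 0, "hand": 0},
    {"translation": [-0.05, 0, 0], "twist": 0, "hand": 0},
    {"translation": [-0.03, 0, 0], "twist": 0, "hand": 0},
    {"translation": [0, 0, 0], "twist": 0, "hand": 0}
  ]
}}

```text
time: 15.45
tool_pos: [0.6263, 0.0894, 0.042]
tool_rot: [0.001, -0.142, 0.99, 0.0]
contact_force: [-3.0, 0.5, 6.0]
gripper_width: -0.002
grasp_force: 0.9
```

{"api": "apply_moves", "payload": {
  "targets": [
    {"translation": [-0.03, 0, 0], "twist": 0, "hand": 0},
    {"translation": [-0.03, 0, 0], "twist": 0, "hand": 0},
    {"translation": [0, 0, 0], "twist": 0, "hand": 0}
  ]
}}

```text
time: 15.75
tool_pos: [0.6297, 0.0904, 0.042]
tool_rot: [-0.002, -0.142, 0.99, -0.0]
contact_force: [-12.8, -1.5, 12.4]
gripper_width: 0.004
grasp_force: 1.7
```

{"api": "apply_moves", "payload": {
  "targets": [
    {"translation": [-0.02, 0, 0], "twist": 0, "hand": 0},
    {"translation": [0, 0, 0], "twist": 0, "hand": 0}
  ]
}}

```text
time: 15.95
tool_pos: [0.6296, 0.0904, 0.0421]
tool_rot: [-0.005, -0.142, 0.99, -0.0]
contact_force: [-20.5, -5.1, 18.9]
gripper_width: -0.001
grasp_force: 1.3
```

{"api": "apply_moves", "payload": {
  "targets": [
    {"translation": [0.1, 0, 0], "twist": 0, "hand": 0},
    {"translation": [0.2, 0, 0], "twist": 0, "hand": 0},
    {"translation": [0.4, 0, 0], "twist": 0, "hand": 0},
    {"translation": [0.3, 0, -0.2], "twist": 0, "hand": 0},
    {"translation": [0, 0, -0.4], "twist": 0, "hand": 0},
    {"translation": [0, 0, -0.4], "twist": 0, "hand": 0}
  ]
}}

```text
time: 16.55
tool_pos: [0.535, 0.0629, 0.1404]
tool_rot: [-0.001, -0.142, 0.99, 0.0]
contact_force: [0.9, -1.1, 1.2]
gripper_width: -0.0
grasp_force: 0.0
```

Run:
```python
from h import *
grab_frame("scene");grab_frame("top");m={c:masks(c,["blue_unit_front"]) for c in("scene","top")}
for c in m:
    if m[c] is not None:
        for d in(0,.11): print(c,d,fit(FR(d),(.6438,.0942,.2848),{c:m[c]}))
q=WHITE;x,y=loc(q,-.124-.012-.03);print(state()['time'],x,y)
plan([(x,y,.14,q[2]),(x,y,.046,q[2])])
```

```text
scene 0 (array([0.64346727, 0.09158387, 0.36730256]), np.float64(0.11180586571386031))
scene 0.11 (array([0.6438, 0.0942, 0.2848]), np.float64(1.0))
top 0 (array([0.64335491, 0.1020433 , 0.30065093]), np.float64(0.5097747556311092))
top 0.11 (array([0.6438, 0.0942, 0.2848]), np.float64(1.0))
16.75 0.39937605032045764 0.3151835986023794
[0.09, 0.4, 0.0] 0.12
[0.09, 0.4, 0.0] 0.12
[0.1, 0.4, 0.0] 0.12
[0.1, 0.4, 0.01] 0.13
[0.11, 0.4, 0.0] 0.12
[0.11, 0.39, 0.01] 0.13
[0.12, 0.39, 0.0] 0.12
-- [0.4   0.315 0.14 ]
[0.0, 0.0, 0.31] 0.0
[0.0, 0.0, 0.32] 0.0
[0.01, 0.01, 0.31] 0.0
-- [0.399 0.316 0.046]
```

{"api": "apply_moves", "payload": {
  "targets": [
    {"translation": [0.09, 0.4, 0], "twist": 0.12, "hand": 0},
    {"translation": [0.09, 0.4, 0], "twist": 0.12, "hand": 0},
    {"translation": [0.1, 0.4, 0], "twist": 0.12, "hand": 0},
    {"translation": [0.1, 0.4, 0.01], "twist": 0.13, "hand": 0},
    {"translation": [0.11, 0.4, 0], "twist": 0.12, "hand": 0},
    {"translation": [0.11, 0.39, 0.01], "twist": 0.13, "hand": 0},
    {"translation": [0.12, 0.39, 0], "twist": 0.12, "hand": 0},
    {"translation": [0, 0, 0], "twist": 0, "hand": 0}
  ]
}}

```text
time: 17.55
tool_pos: [0.3954, 0.3174, 0.137]
tool_rot: [-0.002, -0.102, 0.995, -0.0]
contact_force: [0.4, -0.3, 0.2]
gripper_width: 0.004
grasp_force: 0.0
```

{"api": "apply_moves", "payload": {
  "targets": [
    {"translation": [0, 0, 0.31], "twist": 0, "hand": 0},
    {"translation": [0, 0, 0.32], "twist": 0, "hand": 0},
    {"translation": [0, 0, 0.31], "twist": 0, "hand": 0},
    {"translation": [-0.1, 0, 0], "twist": 0, "hand": 0},
    {"translation": [-0.1, 0, 0], "twist": 0, "hand": 0},
    {"translation": [-0.07, 0, 0], "twist": 0, "hand": 0},
    {"translation": [-0.05, 0, 0], "twist": 0, "hand": 0},
    {"translation": [-0.05, 0, 0], "twist": 0, "hand": 0}
  ]
}}

```text
time: 18.35
tool_pos: [0.4358, 0.3225, 0.0467]
tool_rot: [0.0, -0.099, 0.995, 0.0]
contact_force: [-2.6, -0.9, 2.4]
gripper_width: -0.001
grasp_force: 1.4
```

```bash
python3 -c "
from h import *
q=WHITE;x,y=loc(q,-.0146);plan([(x,y,.046,q[2])],step=.12);print(state()['contact_force'],pose()[0])"
```

```text
[-0.11, 0.0, 0.0] -0.0
[-0.11, 0.0, 0.0] -0.0
[-0.12, 0.0, 0.0] -0.0
[-0.11, 0.0, 0.0] -0.0
[-0.12, 0.0, 0.0] -0.0
[-0.11, 0.0, 0.0] -0.0
[-0.12, 0.0, 0.0] -0.0
[-0.11, 0.0, 0.0] -0.0
[-0.12, 0.0, 0.0] -0.0
[-0.11, 0.0, 0.01] -0.0
-- [0.548 0.345 0.046]
[-2.56312721 -0.93492942  2.43983335] [0.43583917 0.32249809 0.04671124]
```

{"api": "apply_moves", "payload": {
  "targets": [
    {"translation": [-0.1, 0, 0], "twist": 0, "hand": 0},
    {"translation": [-0.13, 0, 0], "twist": 0, "hand": 0},
    {"translation": [-0.13, 0, 0], "twist": 0, "hand": 0},
    {"translation": [-0.13, 0, 0], "twist": 0, "hand": 0},
    {"translation": [-0.13, 0, 0], "twist": 0, "hand": 0},
    {"translation": [-0.13, 0, 0], "twist": 0, "hand": 0},
    {"translation": [-0.12, 0, 0], "twist": 0, "hand": 0},
    {"translation": [-0.1, 0, 0], "twist": 0, "hand": 0}
  ]
}}

```text
time: 19.15
tool_pos: [0.5309, 0.3413, 0.0451]
tool_rot: [-0.0, -0.099, 0.995, -0.0]
contact_force: [-3.6, -3.0, 2.7]
gripper_width: 0.002
grasp_force: 2.0
```

{"api": "apply_moves", "payload": {
  "targets": [
    {"translation": [-0.08, 0, 0], "twist": 0, "hand": 0},
    {"translation": [-0.05, 0, 0], "twist": 0, "hand": 0},
    {"translation": [-0.03, 0, 0], "twist": 0, "hand": 0},
    {"translation": [0, 0, 0], "twist": 0, "hand": 0}
  ]
}}

```text
time: 19.55
tool_pos: [0.5457, 0.3445, 0.0451]
tool_rot: [0.0, -0.099, 0.995, 0.0]
contact_force: [-2.2, -2.1, 0.4]
gripper_width: 0.003
grasp_force: 1.1
```

{"api": "apply_moves", "payload": {
  "targets": [
    {"translation": [-0.03, 0, 0], "twist": 0, "hand": 0},
    {"translation": [-0.02, 0, 0], "twist": 0, "hand": 0},
    {"translation": [0, 0, 0], "twist": 0, "hand": 0}
  ]
}}

```text
time: 19.85
tool_pos: [0.5483, 0.3452, 0.0448]
tool_rot: [-0.003, -0.1, 0.995, -0.001]
contact_force: [-10.8, -4.4, 4.6]
gripper_width: -0.003
grasp_force: 1.2
```

{"api": "apply_moves", "payload": {
  "targets": [
    {"translation": [-0.03, 0, 0], "twist": 0, "hand": 0},
    {"translation": [0, 0, 0], "twist": 0, "hand": 0}
  ]
}}

```text
time: 20.05
tool_pos: [0.5481, 0.3454, 0.0435]
tool_rot: [-0.007, -0.1, 0.995, -0.001]
contact_force: [-17.7, -5.1, 6.7]
gripper_width: 0.006
grasp_force: 1.1
```

{"api": "apply_moves", "payload": {
  "targets": [
    {"translation": [0.1, 0, 0], "twist": 0, "hand": 0},
    {"translation": [0.2, 0, 0], "twist": 0, "hand": 0},
    {"translation": [0.4, 0, 0], "twist": 0, "hand": 0},
    {"translation": [0.4, 0, -0.1], "twist": 0, "hand": 0},
    {"translation": [0.2, 0, -0.4], "twist": 0, "hand": 0},
    {"translation": [0, 0, -0.4], "twist": 0, "hand": 0},
    {"translation": [0, 0, -0.4], "twist": 0, "hand": 0},
    {"translation": [0, 0, -0.1], "twist": 0, "hand": 0}
  ]
}}

```text
time: 20.85
tool_pos: [0.4289, 0.3224, 0.1924]
tool_rot: [0.006, -0.1, 0.995, 0.003]
contact_force: [0.8, -0.0, -0.3]
gripper_width: -0.001
grasp_force: 0.0
```

{"api": "apply_moves", "payload": {
  "targets": [
    {"translation": [0, 0, 0], "twist": 0, "hand": 0},
    {"translation": [0, 0, 0], "twist": 0, "hand": 0},
    {"translation": [0, 0, 0], "twist": 0, "hand": 0},
    {"translation": [0, 0, 0], "twist": 0, "hand": 0},
    {"translation": [0, 0, 0], "twist": 0, "hand": 0},
    {"translation": [0, 0, 0], "twist": 0, "hand": 0}
  ]
}}

```text
time: 21.45
tool_pos: [0.4257, 0.3202, 0.1845]
tool_rot: [-0.001, -0.099, 0.995, -0.0]
contact_force: [-0.5, 0.5, -0.8]
gripper_width: 0.0
grasp_force: 0.0
```

```bash
python3 -c "
from h import *
for c in('scene','top'): cv2.imwrite(f'pics/end_{c}.png',grab_frame(c)[:,:,::-1])
for n in('scene',):
  i=cv2.imread('pics/end_scene.png');cv2.imwrite('pics/end.png',cv2.resize(i[90:310,110:400],(790,600)))
for n in('valve','red_cap','sample_bottle','tape_roll','slide_box','guard_center'): print(n,[(np.round(r['point'],3),round(r['score'],2)) for c in('scene','top') for r in recognise(c,n)[:1]])"
```

```text
valve [(array([0.396, 0.028, 0.016]), 0.68), (array([0.398, 0.037, 0.017]), 0.66)]
red_cap [(array([ 0.44 , -0.106,  0.025]), 0.95), (array([ 0.45 , -0.102,  0.023]), 0.62)]
sample_bottle [(array([ 0.642, -0.102,  0.074]), 0.84), (array([ 0.654, -0.084,  0.078]), 0.86)]
tape_roll [(array([0.463, 0.5  , 0.021]), 0.79), (array([0.492, 0.535, 0.022]), 0.89)]
slide_box [(array([0.663, 0.382, 0.084]), 0.98), (array([0.671, 0.382, 0.084]), 0.65)]
guard_center []
```

View pics/end.png

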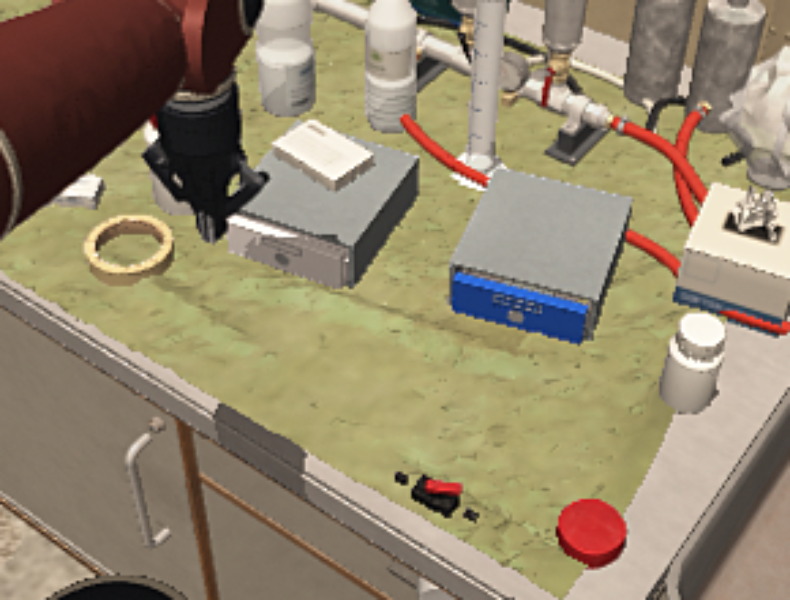

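Both drawers are shut: the blue front at (518,305) and the white at (290,250). The bystanders have not moved.

```bash
python3 -c "
from plant import *
print(job_done())"
```

```text
the job is handed in; nothing more can be done
None
```

The loose guard is nested over the stored one (within about 1 mm before the push), the blue and white drawers both stayed shut in the last picture, the bystanders show no sign of having moved, and the job was handed in at about 22 s.

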